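# Brace the jar and take off its tight cap

## Robot

A 6-joint arm with a two-finger parallel gripper is mounted at the origin on the work surface. World frame = base frame: x ahead of the robot, y to its left, z up, the work surface at z = 0. Lengths are in m, angles in rad, forces in N, time in s.
With the tool pointing down it reaches from about 0.35 to 0.85 m from the base axis. Payload 8.1 kg.
Tool frame: the origin (TCP) lies at the very end of the fingers, on their centre line; the grasp point (between the pads) lies 19 mm behind it; z points along the fingers, y is the direction in which the jaws open and shut (so a half turn about z gives the same grasp; the last joint's range is limited). The gripper opens to 93 mm and grips with 3 to 60 N. Pads are 15 mm wide; open, the fingers measure 128 mm over their backs; the gripper's body (75 mm by 188 mm) begins 65 mm behind the grasp point.
Start: joints at [1.141, 0.13, 1.488, -0, 1.523, -0.085], TCP at [0.203, 0.565, 0.219] pointing down, gripper open.
Joint ranges: [-2.96, 2.96], [-0.89, 2.26], [0.02, 2.5], [-1.34, 4.48], [0, 2.73], [-2.66, 2.66]. Speed limits (rad/s): [2.39, 2.39, 2.79, 3.14, 3.14, 3.14].

## Interface

Orientations are given as a rotation vector (axis times angle).
In Python, from plant import robot gives the robot as it stands.
- The arm moves only by the tool jog_arm, never from a script. Its argument "commands" is a list of rows, each a list of 3 entries, a list of its own where there are three numbers: the shift along the world's x, y, z scaled (see below), then the turn, a rotation vector about the world's x, y, z scaled (see below), then the closure, from -1 (fully open) to 1 (shut), so that 0 is half open. In form: [[[tx, ty, tz], [ax, ay, az], hand], ...]. A call has 1 to 10 rows; each row is the pose to reach, as a shift and turn from the pose measured when the call began, turning the shorter way round; what a row does not reach only later rows make up. The controller multiplies each number of a shift by 0.6 m and each number of a turn by 2 pi rad. A row lasts 1/8 s, in which the tool goes at most 62.5 mm and 10.7 degrees, less where a joint would pass 70% of its speed; a pose out of reach is approached as far as the arm can. A call with a number of a shift or a turn outside -1 to 1 is refused whole. A call with a gripper value outside its range is refused whole. The fingers move at their own pace and stop on an object; "newtons" is the grip in N (left out, the last holds). Time passes only in rows, so rows that repeat a pose let the fingers close. It gives the time, the measured TCP pose, the force and the opening at its end, in the units of the state.
- robot.read_state(): the state, without advancing time (a new reading comes with each control period).
- robot.read_camera(name): name is "scene" or "top" or "wrist"; returns a dict with "pixels" (384x512x3 uint8, red, green, blue), "fovy" (degrees; the focal length in pixels is half the picture's height over the tangent of half this angle, whatever the lens; pixels are square), "cx", "cy" (the principal point, pixels), "rvec" (rotation vector, rad) and "tvec" (3), from world to camera coordinates, as OpenCV has them; the wrist camera has in their place "tool_from_camera" (4x4, takes a point from camera to tool coordinates, whose origin is the TCP and whose axes are the flange's). Camera axes: x right, y down, z forward; pixel columns grow to the right and rows downward; lengths in m; the calibration is good to about 2 mm. A picture is of the moment at which its call begins: read the wrist's pose just before it. There is no depth.
- robot.close_job(): hands the job in, once; it reports no verdict.
Trained networks look in the newest picture that a camera, given by its name, has taken for a name from the list of things; names that differ only in an ending like _2 or _b are one class to them, and where a whole thing is asked for, a point or a joint stands for the part that bears it (a point fixed in the world has none). Each returns a list of dicts, best first, with "p" (0 to 1); they miss things now and then, are a little off and sometimes report something else, mostly with a low value. They report only what shows in the picture. A call takes as long as a camera call. They do not tell look-alikes from the thing itself.
- robot.trace(camera, name): "pixels" (384x512 bool, what is visible of it) and "uv" ([column, row] in pixels, amid what is visible of it).
The state is a dict: "t": time; "q": joint angles; "dq": joint speeds; "joint_torque": joint torques, N m; "tool_pos": TCP position; "orientation": TCP orientation; "force": force on the tool from outside, world axes, zero at the start; "wrist_torque": the same for the moment, N m; "opening": finger opening in m.
Only numpy, scipy, OpenCV 4.12 (cv2) and the standard library are available. Lean on these libraries where they do the work, as an engineer would, in place of code of your own. Each camera call takes 0.05 s, during which the arm holds its last target.

## Task

The square jar of bearing balls stands loosely in the bracing fixture. Swing the red-knobbed clamp lever a quarter turn to unlock the carriage, slide the carriage up until its jaw rests against the jar and its white index line meets the red mark, and swing the lever fully back to lock it. Then turn the jar's tight black cap anticlockwise only until its lugs let go (about a sixth of a turn, well short of a quarter turn), lift it straight off without lifting the jar, and finish still holding the cap level and still, a couple of centimetres above the jar's mouth; leave the other things on the table alone.

Things in the scene. Friction and masses are not known exactly. Their poses are not given: they have to be found in the camera images.
- fixture: Bracing fixture, fixed to the table: aluminium plate 120 (x) x 290 (y) x 12 mm high. Origin: centre of its underside, on the table; z up. A dark fixed jaw stands across the +y end (inner face at y = +115 mm, 40 mm above the plate). A steel rail along y at x = +48 mm bears the red mark; a loose brass strip beside it belongs there. The jar stands between fixed jaw and carriage.
- carriage (a joint): Slide of the grey carriage, in m, along the fixture's +y to the jar: 0 is fully back, 0.050 is at the red mark, where its jaw holds the 60 mm jar against the fixed jaw; the jar stops it there. Drag about 3 N with the lever open, 10 to 20 N when locked. Push it at its rear face or draw it along by the gripped lever knob.
- carriage_rear (a point): Middle of the carriage's upright rear face (74 mm wide, top 34 mm above the table), 24 mm above the table. The carriage's dark jaw, 86 mm ahead of it, is 80 mm wide and its top is 52 mm above the table.
- clamp_lever (a joint): Clamp lever on the carriage, in rad, about an upright pivot: 0 is locked (lever points to the fixture's -x; a cam jams on the rail), 1.57 is open (points to the fixture's -y, directly away from the jar); stops at -0.15 and 1.70. Anticlockwise from above opens it. It stays where it is left, takes 4 to 12 N at the knob, grips below about 0.5, and locking nudges the carriage towards the jar.
- lever_knob (a point): Middle (half-way up the free part) of the red upright knob at the lever's end: 17 mm diameter cylinder, its top 22 mm higher, its free part reaching 17 mm lower to the lever bar. It is 68 mm from the pivot. Grasp from above; it may slip round in the fingers.
- lever_pivot (a point): Pivot axis of the lever, at the height of the lever bar (bar 12 mm wide, top 47 mm above the table); it travels with the carriage.
- jar_center (a point): Centre of the amber jar's lower part: square, 60 x 60 mm, 50 mm high, with a 34 mm diameter neck above. Loose on the plate, about 0.45 kg; it turns with the cap if it is not braced. z up; its sides lie along its x and y, nearly along the fixture's.
- jar_mouth (a point): Centre of the jar's rim, 57 mm above jar_center. The seated cap's lower edge is 20 mm below it. Three lugs on the neck hold the cap down on a black spring seal (about 30 N, 2 mm of travel), so it takes 0.1 to 0.6 N m to turn. After 45 degrees anticlockwise (from above) it is free to lift straight up; at 85 degrees a stop blocks it.
- jar_place (a point): Point on top of the plate where the middle of the jar's underside is when the jar is pressed against the fixed jaw.
- cap_center (a point): Centre of the black twelve-sided cap: 54 mm across flats, 24 mm high (12 above, 12 below this point), flats facing its x axis and every 30 degrees from there; a white stripe on top points to its +x; z up. When tight its axes match the jar's. The jar's shoulder is 12 mm below the cap's lower edge. Grip it firmly across two flats, from above.
- spanner_grip (a point): Bystander: steel spanner 170 mm long, lying flat on the table.
- alu_block: Bystander: loose aluminium block 50 x 70 x 45 mm high; origin at its underside.
- spray_can: Bystander: green spray can, 66 mm diameter, 190 mm high, standing; origin at its underside.
- step_block: Bystander: dark stepped clamping block 70 x 30 x 42 mm high; origin at its underside.
- t_nut: Bystander: steel T-nut 30 x 30 x 20 mm high; origin at its underside.
- drill_chuck: Bystander: steel drill chuck standing on its back, 52 mm diameter, 66 mm high; origin at its underside.
Mind the look-alikes: they are no part of the job. Leave any blue or orange look-alike of the part that bears cap_center alone.

How it is judged:
On the way, in this order (a step that is already met when the one before it is completed fails the run):
1. the clamp lever is swung open (value of joint clamp_lever above 1 rad), for 0.1 s.
2. with the lever still open, the carriage is slid up to the mark, bracing the jar (value of joint carriage above 0.045 m and value of joint clamp_lever above 0.8 rad), for 0.1 s.
3. the lever is locked again with the carriage at the mark (value of joint carriage above 0.045 m and value of joint clamp_lever below 0.25 rad), for 0.2 s.
4. the cap, still down on the braced jar, is turned until its lugs let go (angle between the x axis of cap_center and the x axis of jar_center, either way round above 0.78 rad and z of cap_center in the frame of jar_mouth below 0 m and angle between the x axis of jar_center and the x axis of fixture, either way round below 0.12 rad), for 0.02 s.
At the end, for the whole second after the job is handed in: Lever under 0.25 rad, carriage within 5 mm of the mark; jar upright, down on the plate, square within 0.12 rad; cap held by the fingers alone, still, level within 0.15 rad, within 15 mm of the mouth's axis, its lower edge 3 to 48 mm above the rim (all of step 3 and distance between jar_center and jar_place below 0.035 m and angle between jar_center's own z axis and vertical below 0.05 rad and angle between the x axis of jar_center and the x axis of fixture, either way round below 0.12 rad and z of cap_center in the frame of jar_mouth between 0.015 and 0.06 m and horizontal distance between cap_center and jar_mouth below 0.015 m and angle between cap_center's own z axis and vertical below 0.15 rad and contact force between the fingers and cap above 2 N and contact force between cap and jar below 0.05 N and linear speed of cap below 0.02 m/s); the arm keeps its last pose, push and grip.
It fails at once if the jar is lifted off the plate (z of jar_center in the frame of jar_place above 0.032 m).
It fails at once if the cap is turned on, well past where it lets go (angle between the x axis of cap_center and the x axis of jar_center, either way round above 1.43 rad).
It fails at once if another thing on the table is shifted (distance of any of spanner_grip, alu_block, spray_can, step_block, t_nut, drill_chuck from where it was at the start of the episode above 0.025 m).
It also fails if it takes over 58 s, if anything falls off the work surface, if the arm or the gripper's body presses on something with over 40 N, if the wrist force passes 120 N, or if a joint passes its speed limit or range.

## Working session

There is one attempt and no reset: what is moved stays moved. The work goes in short steps, Python scripts to look and compute and a tool call to move; the robot and the scene stay as the last step left them, time stands still between calls to the robot, and variables do not carry over. Pictures are saved under pics/ and viewed, and the job is handed in when it is done.

Besides the shell and the picture viewer there is one more tool, called after "Emit:" in YAML: its name, and indented under it one key for each argument. jog_arm: Moves the arm, as the interface text tells. Shifts and turns lie within -1 to 1; 1 stands for 0.6 m of shift or 2 pi rad of turn. Its arguments: {"type":"object","properties":{"commands":{"type":"array"},"newtons":{"type":"number"}},"required":["commands"]}

```bash
ls -la; mkdir -p pics
cat > h.py <<'E'
import numpy as np, cv2
from plant import robot
def cam(name, fn=None):
    c=robot.read_camera(name)
    if fn: cv2.imwrite('pics/'+fn, c['pixels'][:,:,::-1])
    return c
def K(c):
    f=192/np.tan(np.radians(c['fovy'])/2)
    return np.array([[f,0,c['cx']],[0,f,c['cy']],[0,0,1.]])
def ext(c, st=None):
    if 'rvec' in c:
        return cv2.Rodrigues(np.array(c['rvec'],float))[0], np.array(c['tvec'],float).reshape(3)
    T=np.eye(4); T[:3,:3]=cv2.Rodrigues(np.array(st['orientation'],float))[0]; T[:3,3]=st['tool_pos']
    W=np.linalg.inv(T@np.array(c['tool_from_camera'])); return W[:3,:3],W[:3,3]
def toplane(c,uv,z,st=None):
    R,t=ext(c,st); o=-R.T@t
    d=R.T@(np.linalg.inv(K(c))@np.array([uv[0],uv[1],1.]))
    return o+d*(z-o[2])/d[2]
def proj(c,p,st=None):
    R,t=ext(c,st); q=K(c)@(R@np.array(p,float)+t); return q[:2]/q[2]
E
python3 - <<'E'
from h import *
st=robot.read_state(); print(st)
for n in ['top','scene','wrist']:
    c=cam(n,n+'0.png'); print(n,c['fovy'],c['cx'],c['cy'],c.get('rvec'),c.get('tvec'),c.get('tool_from_camera'))
    for nm in ['fixture','carriage','lever_knob','jar_center','cap_center','clamp_lever','spanner_grip','alu_block','spray_can','step_block','t_nut','drill_chuck']:
        try:
            print(n,nm,[(round(d['p'],2),np.round(d['uv'],1).tolist(),int(d['pixels'].sum())) for d in robot.trace(n,nm)][:4])
        except Exception as e: print(nm,e)
E
```

```text
total 12
drwxr-xr-x  3 agent agent 4096 Dec  7 16:13 .
drwxr-xr-x 23 root  root  4096 Dec  7 16:13 ..
drwxr-xr-x  2 agent agent 4096 Dec  7 16:13 pics
{'t': 0.0, 'q': array([ 1.14055544e+00,  1.31137755e-01,  1.48927136e+00, -1.90542539e-05,
        1.52299925e+00, -8.53709410e-02]), 'dq': array([-9.00595795e-04, -5.26466301e-04,  6.15319854e-05,  3.36134532e-04,
        1.40333098e-03,  7.72845157e-04]), 'joint_torque': array([ 3.26955806e-04, -5.59862709e+01, -4.91740143e+01,  7.66271283e-02,
        3.61468841e-02, -2.22912581e-04]), 'tool_pos': array([0.20257662, 0.56416558, 0.21760578]), 'orientation': array([-5.38961939e-01, -3.09456361e+00,  2.76508091e-03]), 'force': array([-0.84323849,  0.11908563,  0.46132086]), 'wrist_torque': array([-0.01903067,  0.03430808,  0.0152837 ]), 'opening': 0.09298383946116762}
top 44.951415136566695 253.74737393774723 191.8596411030591 [ 2.14746822 -2.10722952  0.22500074] [-0.00505973  0.54091579  1.4771986 ] None
top fixture [(0.76, [265.8, 182.7], 2563)]
top carriage [(0.91, [263.8, 179.8], 620), (0.38, [269.6, 173.7], 70)]
top lever_knob [(
[... 1355 characters left out ...]
 [228.2, 231.3], 1118), (0.52, [289.6, 227.3], 146)]
scene drill_chuck [(0.95, [382.7, 280.4], 662)]
wrist 60.69255406437322 255.10662616746677 184.74512872342416 None None [[ 1.91258694e-04 -9.63967169e-01 -2.66021167e-01  7.46030175e-02]
 [ 9.99999759e-01  3.61777552e-04 -5.91994375e-04  2.08520859e-03]
 [ 6.66903629e-04 -2.66020990e-01  9.63967006e-01 -1.66790389e-01]
 [ 0.00000000e+00  0.00000000e+00  0.00000000e+00  1.00000000e+00]]
wrist fixture []
wrist carriage []
wrist lever_knob []
wrist jar_center []
wrist cap_center []
wrist clamp_lever []
wrist spanner_grip []
wrist alu_block []
wrist spray_can [(0.92, [177.4, 372.3], 520)]
wrist step_block []
wrist t_nut []
wrist drill_chuck []
```

Run:
```python
import cv2
for n,(x0,y0,w,h) in {'top':(120,90,260,190),'scene':(110,130,320,220)}.items():
    im=cv2.imread(f'pics/{n}0.png')[y0:y0+h,x0:x0+w]
    s=800/w; s=min(s,600/h)
    cv2.imwrite(f'pics/{n}0z.png',cv2.resize(im,None,fx=s,fy=s,interpolation=cv2.INTER_CUBIC)); print(n,s)
```

```text
top 3.076923076923077
scene 2.5
```

View pics/top0z.png

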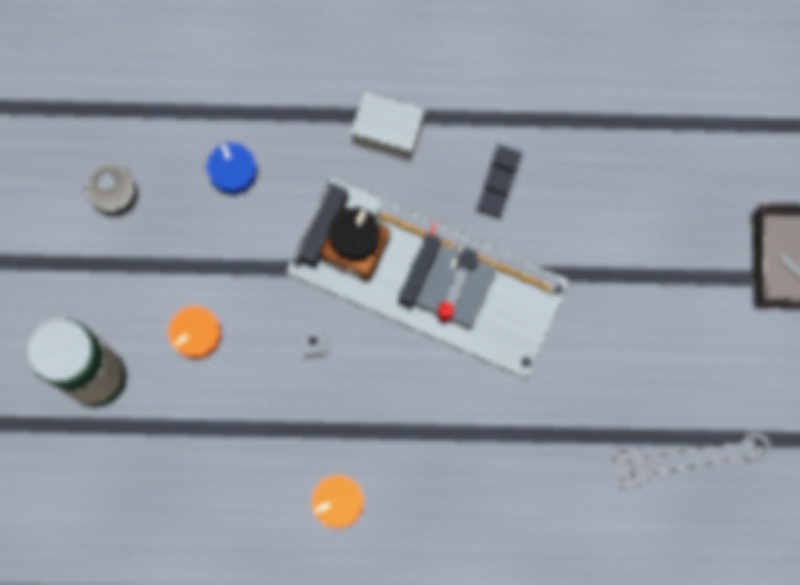

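View pics/scene0z.png

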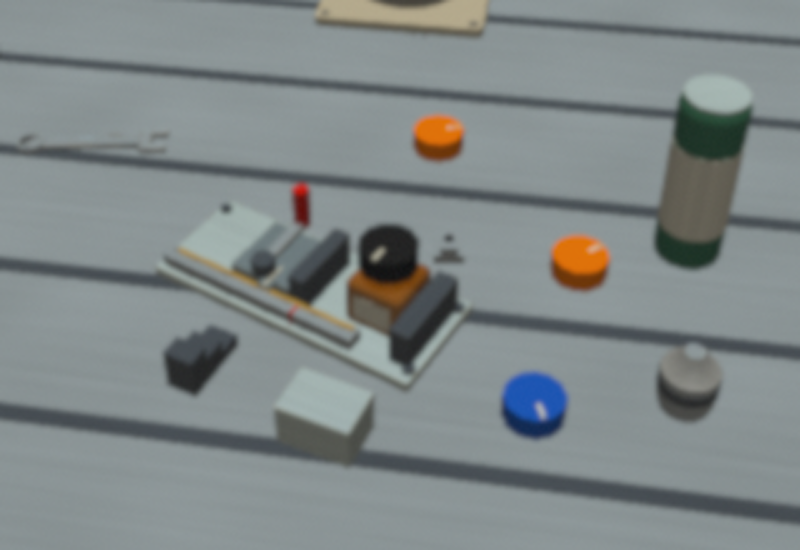

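```bash
cat > fit.py <<'E'
from h import *
from scipy.optimize import least_squares
import pickle
E
python3 - <<'E'
from h import *
from scipy.optimize import least_squares
ct=cam('top'); cs=cam('scene')
L=np.array([[.06,.145],[.06,-.145],[-.06,-.145],[-.06,.145]])
s=3.076923
tp=np.array([[333,179],[568,283],[528,377],[288,270]])/s+[120,90]
sp=np.array([[407,385],[159,267],[232,203],[469,303]])/2.5+[110,130]
def W(p,l,z):
    c,sn=np.cos(p[2]),np.sin(p[2]); return np.array([p[0]+c*l[0]-sn*l[1],p[1]+sn*l[0]+c*l[1],z])
def res(p):
    r=[]
    for l,a,b in zip(L,tp,sp):
        r+= list(proj(ct,W(p,l,.012))-a)+list(proj(cs,W(p,l,.012))-b)
    return np.array(r)
g=toplane(ct,[265.8,182.7],.012)
for a in(-.4,.4):
    o=least_squares(res,[g[0],g[1],a]); print(o.x,o.cost,np.round(o.fun,1))
f=o.x
def loc(w):
    c,sn=np.cos(f[2]),np.sin(f[2]); d=w[:2]-f[:2]; return np.array([c*d[0]+sn*d[1],-sn*d[0]+c*d[1]])
for nm,uv,z in [('knob',(446,311),.09),('pivot',(468,261),.047),('cap',(354,233),.12),('jawfrontfixed?',(330,222),.052),('carr jaw',(420,270),.052),('cap stripe tip',(361,215),.122)]:
    w=toplane(ct,np.array(uv)/s+[120,90],z); print(nm,w,loc(w))
for nm,uv,z in [('knobtop',(301,189),.09),('pivot',(263,258),.055),('cap',(388,240),.12),('spray',(703,250),.0),('jawc',(335,245),.052)]:
    w=toplane(cs,np.array(uv)/2.5+[110,130],z); print(nm,w,loc(w))
E
```

```text
[ 0.59386778 -0.01117251 -0.40687989] 12.093508903718044 [-0.9 -1.7 -0.4 -0.5 -0.  -1.4 -2.  -1.5 -1.  -0.2 -1.  -2.4 -1.1 -0.4
  1.5 -0.5]
[ 0.59386778 -0.01117251 -0.40687987] 12.09350890371856 [-0.9 -1.7 -0.4 -0.5 -0.  -1.4 -2.  -1.5 -1.  -0.2 -1.  -2.4 -1.1 -0.4
  1.5 -0.5]
knob [ 0.53688164 -0.03022934  0.09      ] [-0.04479214 -0.04005307]
pivot [ 0.60114911 -0.05512805  0.047     ] [ 0.0240821  -0.03748546]
cap [0.61112945 0.06714123 0.12      ] [-0.01513991  0.07875144]
jawfrontfixed? [0.64014256 0.09526598 0.052     ] [0.00037432 0.1160619 ]
carr jaw [ 0.58889723 -0.00315377  0.052     ] [-0.00773814  0.00539701]
cap stripe tip [0.62996774 0.06032524 0.122     ] [0.00485782 0.07994708]
knobtop [ 0.54967934 -0.02585011  0.09      ] [-0.0347723  -0.03096672]
pivot [ 0.61281098 -0.05011931  0.055     ] [ 0.03280971 -0.0282705 ]
cap [0.6418781  0.07232977 0.12      ] [0.01104507 0.09568504]
spray [0.47513823 0.36427016 0.        ] [-0.25761636  0.29780482]
jawc [0.58139107 0.01204787 0.052     ] [-0.02064749  0.01638706]
```

Emit:
jog_arm:
  commands:
    - [[0.05, -0.05, 0.06], [0, 0, 0], -1]
    - [[0.65, -0.92, 0.05], [0, 0, 0], -1]
    - [[0.65, -0.92, 0.05], [0, 0, 0], -1]
    - [[0.65, -0.92, 0.05], [0, 0, 0], -1]
    - [[0.65, -0.92, 0.05], [0, 0, 0], -1]
    - [[0.65, -0.92, 0.05], [0, 0, 0], -1]
    - [[0.65, -0.92, 0.05], [0, 0, 0], -1]
    - [[0.65, -0.92, 0.05], [0, 0, 0], -1]
    - [[0.65, -0.92, 0.05], [0, 0, 0], -1]
    - [[0.65, -0.92, 0.05], [0, 0, 0], -1]

```text
t: 3.3
tool_pos: [0.5531, 0.0698, 0.2496]
orientation: [0.539, 3.094, 0.001]
force: [-0.4, 0.4, -0.1]
opening: 0.0932
```

Emit:
jog_arm:
  commands:
    - [[0.05, -0.11, -0.03], [0, 0, -0.01], -1]
    - [[0.05, -0.11, -0.03], [0, 0, -0.01], -1]
    - [[0.05, -0.11, -0.03], [0, 0, -0.01], -0.2]
    - [[0.05, -0.11, -0.03], [0, 0, -0.01], -0.2]

```text
t: 3.8
tool_pos: [0.5829, 0.0053, 0.2322]
orientation: [0.633, 3.076, 0.001]
force: [-0.9, -0.1, 0.9]
opening: 0.0776
```

Run:
```python
from h import *
import pickle
st=robot.read_state(); c=cam('wrist','w1.png'); pickle.dump((st,c),open('w1.pkl','wb'))
print(st['t'],st['tool_pos'],st['orientation'],st['q'])
for nm in ['lever_knob','cap_center']:
    print(nm,[(round(d['p'],2),np.round(d['uv'],1).tolist(),int(d['pixels'].sum())) for d in robot.trace('wrist',nm)][:4])
im=cv2.imread('pics/w1.png'); cv2.imwrite('pics/w1z.png',cv2.resize(im,(800,600),interpolation=cv2.INTER_CUBIC))
```

```text
3.8 [0.58289051 0.00526977 0.2321563 ] [6.33295261e-01 3.07592888e+00 1.45158164e-03] [-7.94118043e-02  7.76233253e-02  1.52009712e+00  7.76331466e-04
  1.54262069e+00 -1.24412924e+00]
lever_knob [(0.7, [213.3, 173.9], 1088)]
cap_center [(0.96, [436.5, 23.2], 2675), (0.87, [332.1, 179.8], 2862), (0.66, [447.9, 189.0], 2102)]
```

View pics/w1z.png

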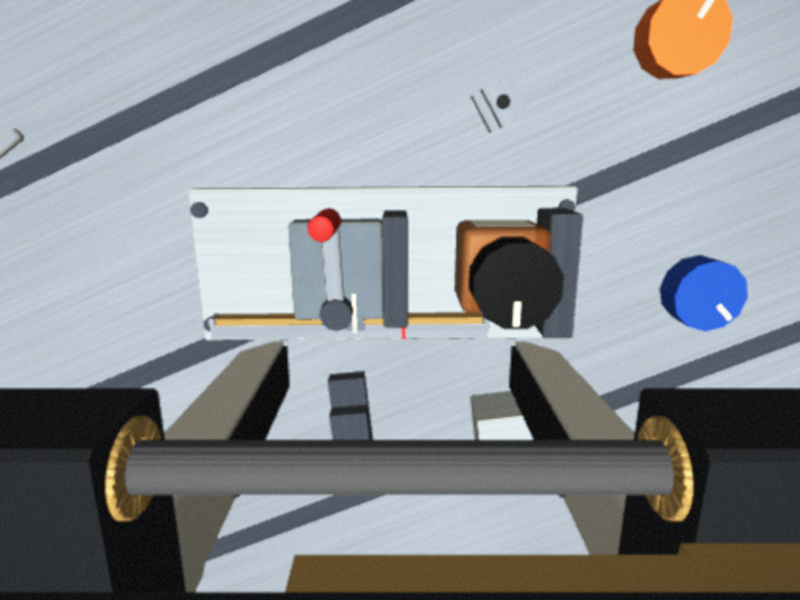

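```bash
cat >> h.py <<'E'
from scipy.optimize import least_squares
L4=np.array([[.06,.145],[.06,-.145],[-.06,-.145],[-.06,.145]])
def W(p,l,z):
    c,sn=np.cos(p[2]),np.sin(p[2]); return np.array([p[0]+c*l[0]-sn*l[1],p[1]+sn*l[0]+c*l[1],z])
def loc(f,w):
    c,sn=np.cos(f[2]),np.sin(f[2]); d=np.array(w)[:2]-f[:2]; return np.array([c*d[0]+sn*d[1],-sn*d[0]+c*d[1]])
E
python3 - <<'E'
from h import *
import pickle
st,c=pickle.load(open('w1.pkl','rb'))
s=1.5625
wp=np.array([[573,338],[208,339],[192,188],[577,187]])/s
res=lambda p: np.concatenate([proj(c,W(p,l,.012),st)-a for l,a in zip(L4,wp)])
o=least_squares(res,[.59,-.01,-.4]); f=o.x; print(f,np.round(o.fun,1))
yaw=np.arctan2(st['orientation'][0],st['orientation'][1]); print('tool yaw (y axis from world y, cw+)',2*yaw)
for nm,uv,z in [('knobtop',(321,226),.086),('knobbase',(335,220),.047),('pivot',(336,313),.055),('capc',(516,281),.098),('stripe in',(518,304),.098),('stripe out',(516,325),.098),('cjaw rear L',(384,213),.052),('cjaw front L',(407,212),.052),('cjaw rear R',(384,326),.052),('cjaw front R',(407,326),.052),('fjawin L',(553,214),.052),('fjaw in R',(553,338),.052),('redmark',(404,333),.02),('white',(355,312),.04),('carr rear L',(291,222),.034),('carr rear R',(296,317),.034),('jar l',(458,232),.062),('jar topleft',(463,224),.062)]:
    w=toplane(c,np.array(uv)/s,z,st); print(nm,np.round(w,4),np.round(loc(f,w),4))
E
```

```text
[ 0.59328186 -0.00645377 -0.39874468] [-2.9 -0.3  0.2  0.7 -0.5  0.5  3.  -0.7]
tool yaw (y axis from world y, cw+) 0.4061002812446772
knobtop [ 0.5391 -0.0255  0.086 ] [-0.0425 -0.0386]
knobbase [ 0.5422 -0.0226  0.047 ] [-0.0408 -0.0347]
pivot [ 0.6013 -0.0485  0.055 ] [ 0.0238 -0.0357]
capc [0.6152 0.0711 0.098 ] [-0.01  0.08]
stripe in [0.6294 0.0673 0.098 ] [0.0047 0.082 ]
stripe out [0.6418 0.0615 0.098 ] [0.0183 0.0815]
cjaw rear L [0.5506 0.0106 0.052 ] [-0.046  -0.0008]
cjaw front L [0.5561 0.0251 0.052 ] [-0.0465  0.0147]
cjaw rear R [ 0.6246 -0.0218  0.052 ] [ 0.0348 -0.002 ]
cjaw front R [ 0.6311 -0.0067  0.052 ] [0.0349 0.0145]
fjawin L [0.5963 0.1152 0.052 ] [-0.0445  0.1133]
fjaw in R [0.6811 0.0865 0.052 ] [0.0449 0.1198]
redmark [ 0.6462 -0.0151  0.02  ] [0.0521 0.0126]
white [ 0.6099 -0.0391  0.04  ] [ 0.028  -0.0236]
carr rear L [ 0.5321 -0.0542  0.034 ] [-0.0378 -0.0678]
carr rear R [ 0.5976 -0.0826  0.034 ] [ 0.0336 -0.0685]
jar l [0.5804 0.0513 0.062 ] [-0.0343  0.0482]
jar topleft [0.5768 0.0563 0.062 ] [-0.0396  0.0514]
```

Emit:
jog_arm:
  commands:
    - [[-0.071, -0.049, -0.08], [0, 0, 0], 0.2]
    - [[-0.071, -0.049, -0.16], [0, 0, 0], 0.2]
    - [[-0.071, -0.049, -0.2], [0, 0, 0], 0.2]
    - [[-0.071, -0.049, -0.2], [0, 0, 0], 0.2]
    - [[-0.071, -0.049, -0.2], [0, 0, 0], 0.2]
    - [[-0.071, -0.049, -0.2], [0, 0, 0], 0.2]

```text
t: 4.7
tool_pos: [0.5419, -0.024, 0.1145]
orientation: [0.631, 3.072, 0.001]
force: [0.1, 0.1, 0.6]
opening: 0.0372
```

Run:
```python
from h import *
import pickle
st=robot.read_state(); c=cam('wrist','w2.png'); pickle.dump((st,c),open('w2.pkl','wb'))
print(st['t'],st['tool_pos'],st['orientation'],st['opening'])
im=cv2.imread('pics/w2.png'); cv2.imwrite('pics/w2z.png',cv2.resize(im,(800,600),interpolation=cv2.INTER_CUBIC))
print(proj(c,[.5405,-.0245,.086],st)*1.5625)
```

```text
4.7 [ 0.5419333  -0.02398387  0.11446052] [6.30780434e-01 3.07235185e+00 1.36059959e-03] 0.03718882964932663
[391.17888075 335.22001414]
```

View pics/w2z.png

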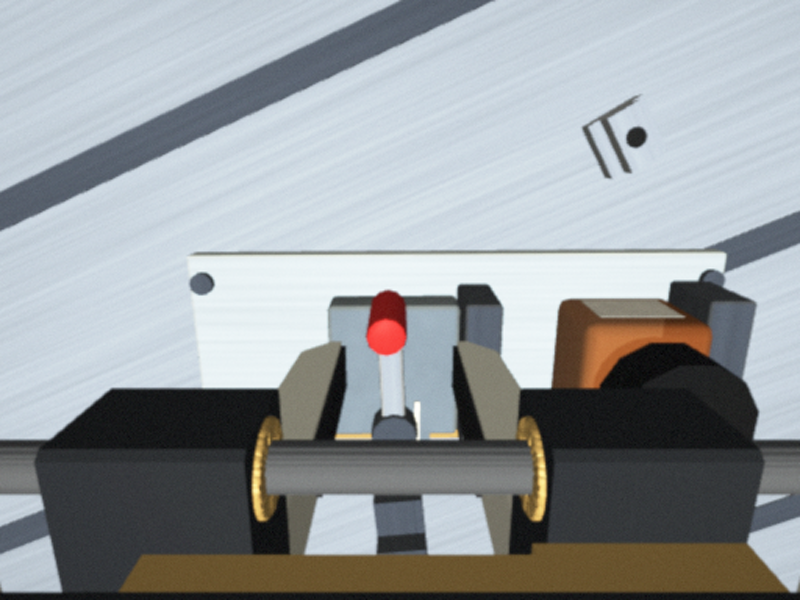

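Emit:
jog_arm:
  commands:
    - [[-0.003, -0.003, -0.06], [0, 0, 0], 0.2]
    - [[-0.003, -0.003, -0.098], [0, 0, 0], 0.2]
    - [[-0.003, -0.003, -0.098], [0, 0, 0], 0.2]
    - [[-0.003, -0.003, -0.098], [0, 0, 0], 1]
    - [[-0.003, -0.003, -0.098], [0, 0, 0], 1]
    - [[-0.003, -0.003, -0.098], [0, 0, 0], 1]
  newtons: 40

```text
t: 5.5
tool_pos: [0.5409, -0.0264, 0.0569]
orientation: [0.631, 3.071, 0.0]
force: [-2.5, -2.6, 6.4]
opening: 0.0164
```

Emit:
jog_arm:
  commands:
    - [[-0.004, -0.014, 0], [0, 0, 0], 1]
    - [[-0.008, -0.027, 0], [0, 0, 0], 1]
    - [[-0.009, -0.041, 0], [0, 0, 0], 1]
    - [[-0.008, -0.055, 0], [0, 0, 0], 1]
    - [[-0.006, -0.069, 0], [0, 0, 0], 1]
    - [[-0.002, -0.083, 0], [0, 0, 0], 1]
  newtons: 50

```text
t: 6.25
tool_pos: [0.5375, -0.0751, 0.0568]
orientation: [0.63, 3.076, 0.002]
force: [-11.5, 5.8, 8.9]
opening: 0.016
```

Emit:
jog_arm:
  commands:
    - [[0.009, -0.015, 0], [0, 0, 0], 1]
    - [[0.0165, -0.027, 0], [0, 0, 0], 1]
    - [[0.025, -0.038, 0], [0, 0, 0], 1]
    - [[0.035, -0.048, 0], [0, 0, 0], 1]
    - [[0.047, -0.057, 0], [0, 0, 0], 1]
    - [[0.059, -0.064, 0], [0, 0, 0], 1]
    - [[0.059, -0.064, 0], [0, 0, 0], 1]

```text
t: 7.12
tool_pos: [0.5722, -0.114, 0.0569]
orientation: [0.631, 3.078, 0.002]
force: [-5.0, -2.1, 3.2]
opening: 0.0159
```

Run:
```python
from h import *
import pickle
st=robot.read_state(); c=cam('wrist','w3.png'); pickle.dump((st,c),open('w3.pkl','wb'))
print(st['t'],st['tool_pos'],st['orientation'],st['opening'],st['force'])
im=cv2.imread('pics/w3.png'); cv2.imwrite('pics/w3z.png',cv2.resize(im,(800,600),interpolation=cv2.INTER_CUBIC))
c=cam('top','t3.png');cv2.imwrite('pics/t3z.png',cv2.resize(c['pixels'][110:260,180:380,::-1],(800,600),interpolation=cv2.INTER_CUBIC))
```

```text
7.125 [ 0.57220057 -0.11399349  0.05685255] [6.30686596e-01 3.07754159e+00 1.86269788e-03] 0.015921547644489154 [-4.99684996 -2.14182007  3.18220846]
```

View pics/w3z.png

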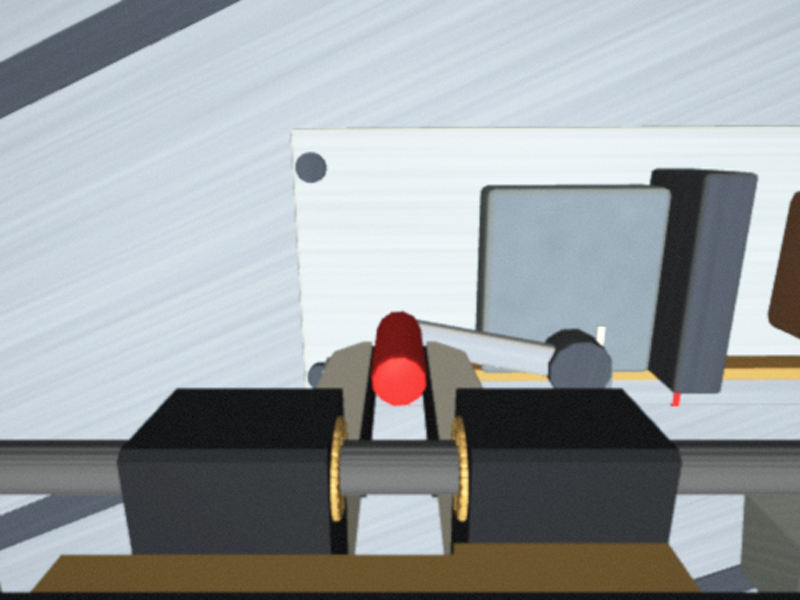

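View pics/t3z.png

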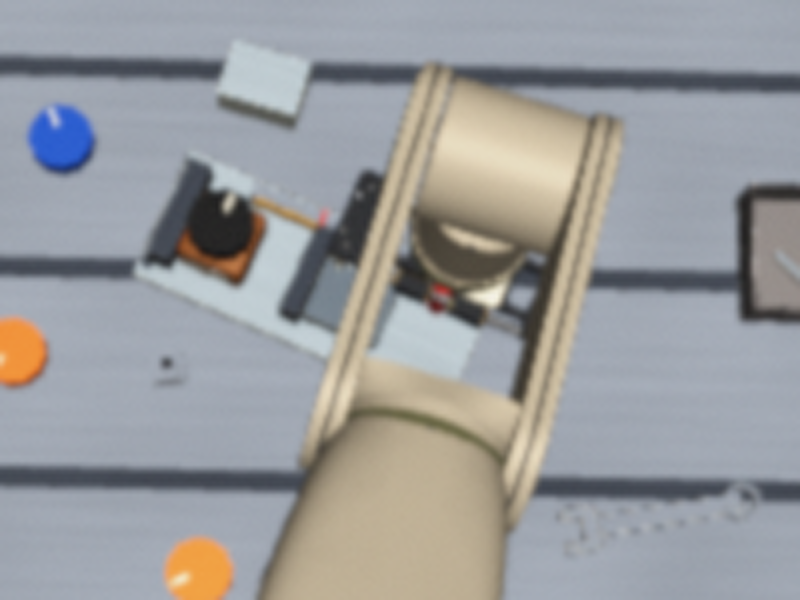

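Emit:
jog_arm:
  commands:
    - [[0.006, 0.013, 0], [0, 0, 0], 1]
    - [[0.012, 0.027, 0], [0, 0, 0], 1]
    - [[0.018, 0.04, 0], [0, 0, 0], 1]
    - [[0.023, 0.053, 0], [0, 0, 0], 1]
    - [[0.023, 0.053, 0], [0, 0, 0], 1]

```text
t: 7.85
tool_pos: [0.5861, -0.081, 0.0569]
orientation: [0.629, 3.077, 0.004]
force: [-2.1, 4.7, 1.3]
opening: 0.0156
```

Run:
```python
from h import *
import pickle
st=robot.read_state(); c=cam('wrist','w4.png'); pickle.dump((st,c),open('w4.pkl','wb'))
print(st['t'],st['tool_pos'],st['orientation'],st['opening'],st['force'])
im=cv2.imread('pics/w4.png'); cv2.imwrite('pics/w4z.png',cv2.resize(im,(800,600),interpolation=cv2.INTER_CUBIC))
```

```text
7.85 [ 0.58611492 -0.08103277  0.05687276] [0.62946698 3.07747788 0.00356114] 0.015602167427078236 [-2.08910618  4.65726537  1.27066692]
```

View pics/w4z.png

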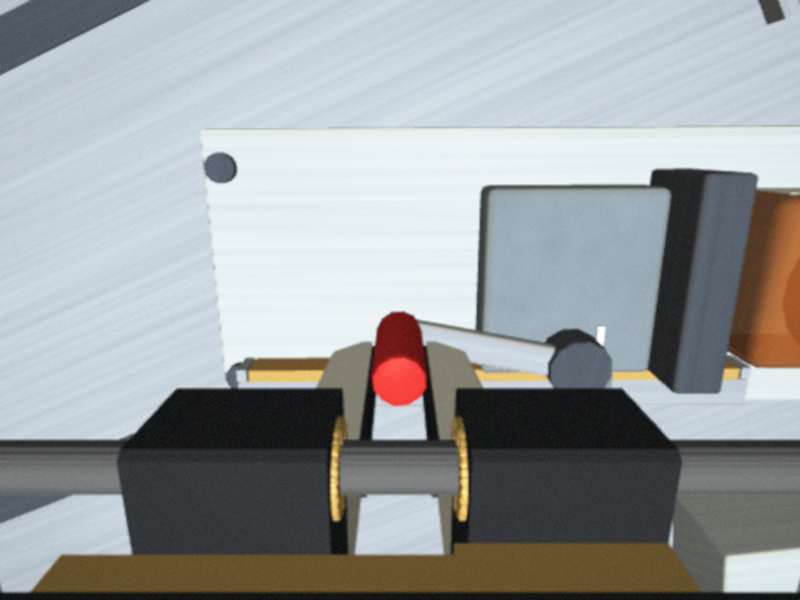

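Emit:
jog_arm:
  commands:
    - [[0.0015, 0.003, 0], [0, 0, 0], 1]
    - [[0.003, 0.006, 0], [0, 0, 0], 1]
    - [[0.004, 0.009, 0], [0, 0, 0], 1]
    - [[0.004, 0.009, 0], [0, 0, 0], 1]

```text
t: 8.4
tool_pos: [0.5873, -0.0783, 0.0569]
orientation: [-0.631, -3.076, 0.002]
force: [-9.8, -9.5, 6.2]
opening: 0.0155
```

Emit:
jog_arm:
  commands:
    - [[0.004, 0.008, 0], [0, 0, 0], 1]
    - [[0.006, 0.012, 0], [0, 0, 0], 1]
    - [[0.006, 0.012, 0], [0, 0, 0], 1]

```text
t: 8.78
tool_pos: [0.5875, -0.0782, 0.0568]
orientation: [-0.633, -3.071, 0.019]
force: [-22.0, -29.6, 11.3]
opening: 0.0156
```

Run:
```python
from h import *
st=robot.read_state()
print(st['t'],st['tool_pos'],st['force'])
c=cam('scene','s5.png');cv2.imwrite('pics/s5z.png',cv2.resize(c['pixels'][180:300,170:330,::-1],(800,600),interpolation=cv2.INTER_CUBIC))
cam('wrist','w5.png')
```

```text
8.775 [ 0.58753819 -0.07823663  0.05684125] [-21.98614664 -29.56200109  11.27992554]
```

View pics/s5z.png

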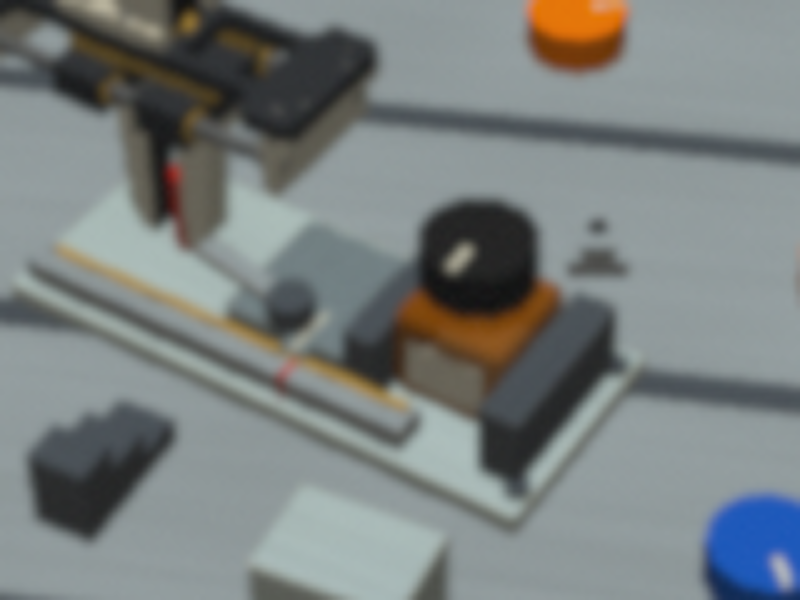

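View pics/w5.png

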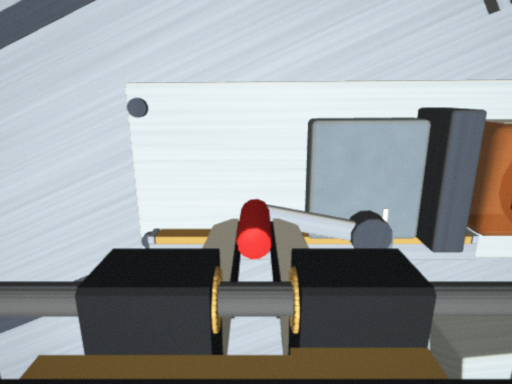

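Run:
```python
from h import *
P=np.array([[.5409,-.0264],[.5375,-.0751],[.5722,-.114]])
A=np.c_[2*P,np.ones(3)]; s=np.linalg.solve(A,(P**2).sum(1)); print(s[:2],np.sqrt(s[2]+s[:2]@s[:2]))
def r(p): return np.linalg.norm(P-p[:2],axis=1)-.068
o=least_squares(r,[.603,-.052]); print(o.x,o.fun)
import pickle
st=robot.read_state(); c=robot.read_camera('wrist')
for z in(.047,.055): 
  print(toplane(c,[370,226],z,st))
for nm,uv,z in[('carL',(311,119),.034),('jawfrontL',(484,110),.052),('jawrearL',(419,108),.052),('jawrearR',(439,250),.052),('plate',(126,83),.012),]:
  w=toplane(c,uv,z,st); print(nm,w,loc([.59328186,-0.00645377,-0.39874468],w))
```

```text
[ 0.59925148 -0.05494251] 0.0649582204136289
[ 0.60269977 -0.05369215] [-0.00044208  0.00062438 -0.0004184 ]
[ 0.61292076 -0.01518455  0.047     ]
[ 0.60876607 -0.01653567  0.055     ]
carL [ 0.54445718 -0.02339699  0.034     ] [-0.03841593 -0.03457077]
jawfrontL [0.57255467 0.05651416 0.052     ] [-0.04354917  0.04998046]
jawrearL [0.55867338 0.0267235  0.052     ] [-0.04477489  0.01713733]
jawrearR [0.63958062 0.01541003 0.052     ] [0.0341777 0.0381246]
plate [ 0.4814125  -0.11837819  0.012     ] [-0.05963714 -0.14657845]
```

Emit:
jog_arm:
  commands:
    - [[-0.022, 0.014, 0], [0, 0, 0], 1]
    - [[-0.039, 0.031, 0], [0, 0, 0], 1]
    - [[-0.051, 0.051, 0], [0, 0, 0], 1]
    - [[-0.0595, 0.073, 0], [0, 0, 0], 1]
    - [[-0.063, 0.0965, 0], [0, 0, 0], 1]
    - [[-0.061, 0.12, 0], [0, 0, 0], 1]
    - [[-0.056, 0.139, 0], [0, 0, 0], 1]
    - [[-0.051, 0.15, 0], [0, 0, 0], 1]
    - [[-0.051, 0.15, 0], [0, 0, 0], 1]

```text
t: 10.05
tool_pos: [0.5722, 0.0033, 0.0596]
orientation: [0.633, 3.048, -0.027]
force: [69.2, -36.1, -51.4]
opening: 0.0005
```

Run:
```python
from h import *
import pickle
st=robot.read_state()
print(st['t'],st['tool_pos'],st['force'],st['opening'])
c=cam('scene','s6.png');cv2.imwrite('pics/s6z.png',cv2.resize(c['pixels'][180:300,170:330,::-1],(800,600),interpolation=cv2.INTER_CUBIC))
cam('wrist','w6.png')
```

```text
10.05 [0.57219598 0.00327602 0.0596334 ] [ 69.17338349 -36.14235994 -51.41590965] 0.0005120530961059667
```

View pics/s6z.png

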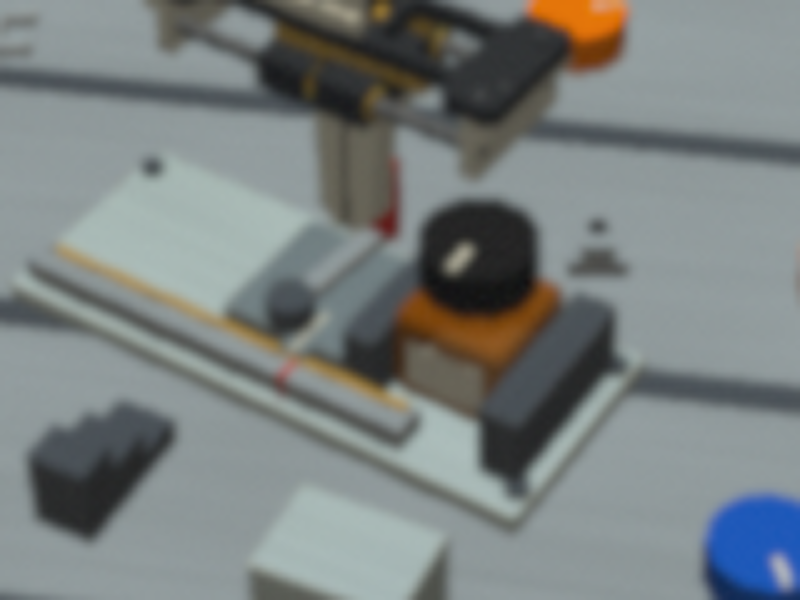

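View pics/w6.png

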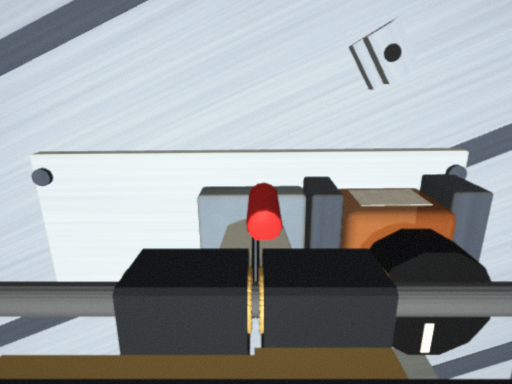

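Emit:
jog_arm:
  commands:
    - [[0.002, -0.001, 0], [0, 0, 0], 1]
    - [[0.004, -0.0015, 0], [0, 0, 0], 1]

```text
t: 10.4
tool_pos: [0.5754, 0.0017, 0.06]
orientation: [0.636, 3.046, -0.026]
force: [-0.9, 0.2, -0.7]
opening: 0.0001
```

Emit:
jog_arm:
  commands:
    - [[0.01, -0.004, 0.03], [0, 0, 0], 1]
    - [[0.02, -0.008, 0.12], [0, 0, 0], 1]
    - [[0.03, -0.01, 0.2], [0, 0, 0], 0]
    - [[0.03, -0.01, 0.24], [0, 0, 0], -0.8]
    - [[0.03, -0.01, 0.24], [0, 0, 0], -0.8]

```text
t: 11.02
tool_pos: [0.5952, -0.0039, 0.208]
orientation: [0.633, 3.041, -0.024]
force: [1.3, -0.5, -1.0]
opening: 0.0257
```

Run:
```python
from h import *
import pickle
from scipy.spatial.transform import Rotation as Ro
st=robot.read_state()
print(st['t'],st['tool_pos'],st['orientation'],st['force'],st['opening'],st['q'])
c=cam('wrist','w7.png'); pickle.dump((st,c),open('w7.pkl','wb'))
cv2.imwrite('pics/w7z.png',cv2.resize(c['pixels'][:,:,::-1],(800,600),interpolation=cv2.INTER_CUBIC))
R=Ro.from_rotvec(st['orientation']); n=np.array([np.sin(.2),np.cos(.2),0])*np.pi
print((Ro.from_rotvec(n)*R.inv()).as_rotvec()/(2*np.pi))
```

```text
11.025 [ 0.59517246 -0.003936    0.20803589] [ 0.63340057  3.04081749 -0.02432033] [ 1.25619187 -0.5372414  -1.02203243] 0.025729066923735472 [-0.08004681  0.09057116  1.55081243 -0.02006542  1.46704785 -1.23837019]
[0.00356207 0.00502863 0.00170685]
```

View pics/w7z.png

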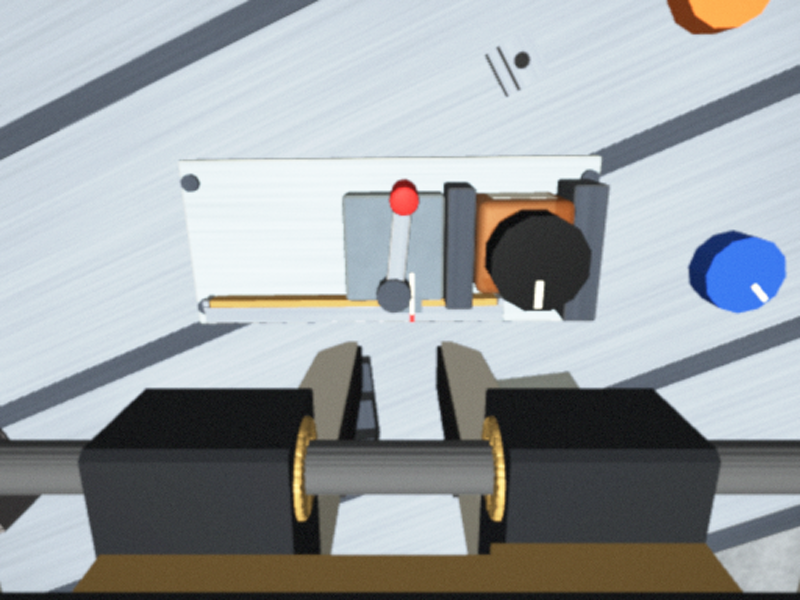

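```bash
python3 - <<'E'
from h import *
import pickle
st,c=pickle.load(open('w7.pkl','rb'))
s=1.5625
d=[x for x in robot.trace('wrist','cap_center')]
for x in d[:3]: print(x['p'],x['uv'])
im=c['pixels']; g=im.max(axis=2).astype(int)
# cap top fit: dark blob region near (345,166)
m=(g<60).astype(np.uint8); m[:, :306]=0; m[:128]=0; m[206:]=0; m[:,384:]=0
ys,xs=np.nonzero(m); print(xs.min(),xs.max(),ys.min(),ys.max())
wp=np.array([[594,321],[201,323],[180,160],[602,155]])/s
res=lambda p: np.concatenate([proj(c,W(p,l,.012),st)-a for l,a in zip(L4,wp)])
o=least_squares(res,[.59,-.01,-.4]); f=o.x; print(f,np.round(o.fun,1))
for nm,uv,z in [('cap',(539,260),.098),('caps1',(541,283),.098),('caps2',(539,308),.098),('capL',(486,260),.098),('capR',(591,260),.098),('captop',(540,210),.098),('capbot',(538,311),.098),('knob',(404,200),.086),('pivot',(394,294),.055),('jar corner',(478,200),.062),('jarTL',(480,195),.062),('jarBL',(478,287),.062),('redmark',(412,318),.025),('fjawin',(560,186),.052),('fjR',(562,318),.052)]:
    w=toplane(c,np.array(uv)/s,z,st); print(nm,np.round(w,4),np.round(loc(f,w),4))
E
python3 -c "
import cv2
im=cv2.imread('pics/w7.png')[110:215,290:400]
cv2.imwrite('pics/w7c.png',cv2.resize(im,(628,600),interpolation=cv2.INTER_CUBIC))"
```

```text
0.84 [470.1, 172.8]
0.77 [346.4, 164.7]
0.57 [457.2, 7.3]
311 377 128 201
[ 0.59316234 -0.00705447 -0.39615441] [-3.7 -0.7  1.2  0.5  0.1  0.3  2.2 -0.4]
cap [0.6164 0.072  0.098 ] [-0.009   0.0819]
caps1 [0.6294 0.0688 0.098 ] [0.0042 0.0839]
caps2 [0.643 0.063 0.098] [0.019  0.0838]
capL [0.6049 0.0453 0.098 ] [-0.0094  0.0528]
capR [0.6278 0.0982 0.098 ] [-0.0087  0.1104]
captop [0.5905 0.0814 0.098 ] [-0.0366  0.0806]
capbot [0.6445 0.0619 0.098 ] [0.0208 0.0834]
knob [0.5583 0.0163 0.086 ] [-0.0412  0.0081]
pivot [ 0.6155 -0.0154  0.055 ] [0.0238 0.0009]
jar corner [0.579  0.0558 0.062 ] [-0.0373  0.0525]
jarTL [0.5767 0.058  0.062 ] [-0.0403  0.0536]
jarBL [0.6302 0.0363 0.062 ] [0.0175 0.0543]
redmark [ 0.6462 -0.0152  0.025 ] [0.0521 0.0129]
fjawin [0.5929 0.1058 0.052 ] [-0.0438  0.104 ]
fjR [0.6761 0.08   0.052 ] [0.0429 0.1123]
```

View pics/w7c.png

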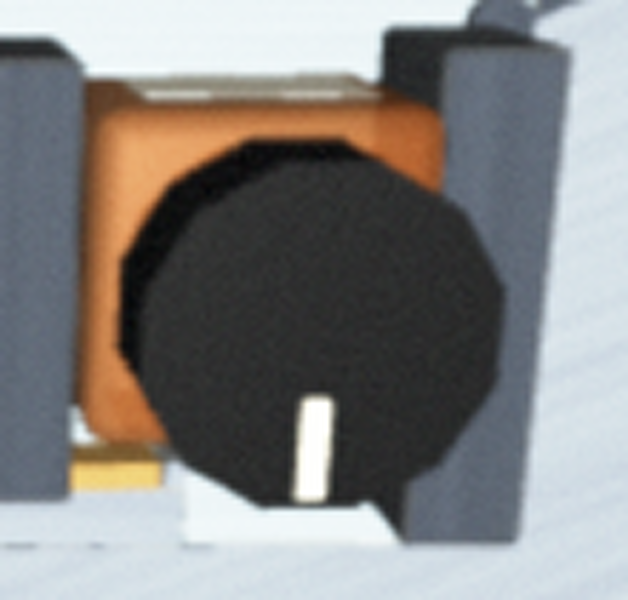

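Run:
```python
from h import *
import pickle
from scipy.spatial.transform import Rotation as Ro
st,c=pickle.load(open('w7.pkl','rb'))
cc=toplane(c,[346.4,168.7],.098,st); a=toplane(c,[345.5,179.5],.098,st); b=toplane(c,[344.5,197.6],.098,st)
print(cc,a,b,np.arctan2(*(b-a)[[1,0]]),np.arctan2(*(b-cc)[[1,0]]))
st=robot.read_state(); R=Ro.from_rotvec(st['orientation']).as_matrix(); print(st['tool_pos'],'tool -x dir yaw',np.arctan2(-R[1,0],-R[0,0])+0, 'z',R[:,2])
t=np.array([cc[0],cc[1],.13]); print((t-st['tool_pos'])/.6)
n=np.array([np.sin(.2),np.cos(.2),0])*np.pi
print((Ro.from_rotvec(n)*Ro.from_rotvec(st['orientation']).inv()).as_rotvec()/(2*np.pi))
```

```text
[0.61886882 0.07249532 0.098     ] [0.6277779  0.06865286 0.098     ] [0.64330927 0.06244293 0.098     ] -0.380360696959509 -0.3902108414775014
[ 0.59304049 -0.00392103  0.20363309] tool -x dir yaw -0.4106500969371702 z [ 0.02509153 -0.02219217 -0.9994388 ]
[ 0.04304723  0.12736059 -0.12272182]
[0.00351102 0.00401325 0.00172106]
```

Emit:
jog_arm:
  commands:
    - [[0.02, 0.06, -0.02], [0.0035, 0.004, 0.004], -1]
    - [[0.043, 0.127, -0.06], [0.0035, 0.004, 0.004], -1]
    - [[0.043, 0.127, -0.11], [0.0035, 0.004, 0.004], -1]
    - [[0.043, 0.127, -0.11], [0.0035, 0.004, 0.004], -1]
    - [[0.043, 0.127, -0.11], [0.0035, 0.004, 0.004], -1]

```text
t: 11.75
tool_pos: [0.6184, 0.072, 0.1375]
orientation: [-0.603, -3.082, 0.0]
force: [0.2, -0.0, 0.9]
opening: 0.0837
```

Run:
```python
from h import *
import pickle
st=robot.read_state()
print(st['t'],st['tool_pos'],st['orientation'],st['force'],st['opening'],st['q'][5])
c=cam('wrist','w8.png'); pickle.dump((st,c),open('w8.pkl','wb'))
cv2.imwrite('pics/w8z.png',cv2.resize(c['pixels'][:,:,::-1],(800,600),interpolation=cv2.INTER_CUBIC))
print(proj(c,[.6189,.0725,.098],st)*1.5625)
```

```text
11.75 [0.61839187 0.07197492 0.13750923] [-6.02508416e-01 -3.08230972e+00  1.87891579e-04] [ 0.21920677 -0.04962296  0.87877448] 0.08372422269800636 -1.1512589405174443
[395.70908136 329.43352325]
```

View pics/w8z.png

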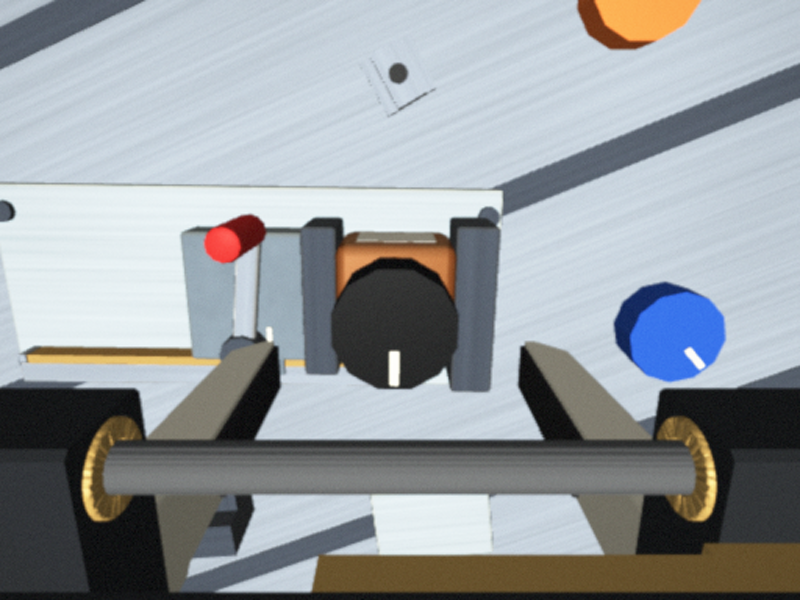

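Emit:
jog_arm:
  commands:
    - [[0.001, 0.001, -0.03], [0, 0, 0], -1]
    - [[0.001, 0.001, -0.08], [0, 0, 0], -1]
    - [[0.001, 0.001, -0.114], [0, 0, 0], -1]
    - [[0.001, 0.001, -0.114], [0, 0, 0], -1]
  newtons: 10

```text
t: 12.3
tool_pos: [0.6179, 0.0722, 0.0676]
orientation: [-0.603, -3.08, 0.001]
force: [-0.2, -0.0, 0.9]
opening: 0.0928
```

Emit:
jog_arm:
  commands:
    - [[0, 0, 0], [0, 0, 0], 1]
    - [[0, 0, 0], [0, 0, 0], 1]
    - [[0, 0, 0], [0, 0, 0], 1]
    - [[0, 0, 0], [0, 0, 0], 1]
  newtons: 10

```text
t: 12.8
tool_pos: [0.6182, 0.0721, 0.0682]
orientation: [-0.603, -3.081, 0.001]
force: [-5.8, -14.7, 5.9]
opening: 0.0576
```

Emit:
jog_arm:
  commands:
    - [[-0.0012, -0.0028, 0], [0, 0, 0], 1]
    - [[-0.0012, -0.0028, 0], [0, 0, 0], 1]
    - [[-0.0012, -0.0028, 0], [0, 0, 0], 1]
    - [[-0.0012, -0.0028, 0], [0, 0, 0], 1]
  newtons: 10

```text
t: 13.3
tool_pos: [0.6175, 0.0702, 0.0682]
orientation: [-0.603, -3.081, 0.002]
force: [0.3, -2.9, -1.0]
opening: 0.0535
```

Emit:
jog_arm:
  commands:
    - [[0, 0, 0], [0, 0, 0], 1]
    - [[0, 0, 0], [0, 0, 0], 1]
    - [[0, 0, 0], [0, 0, 0.01], 1]
    - [[0, 0, 0], [0, 0, 0.02], 1]
    - [[0, 0, 0], [0, 0, 0.03], 1]
    - [[0, 0, 0], [0, 0, 0.04], 1]
    - [[0, 0, 0], [0, 0, 0.05], 1]
    - [[0, 0, 0], [0, 0, 0.05], 1]
  newtons: 60

```text
t: 14.3
tool_pos: [0.6174, 0.0702, 0.0682]
orientation: [-0.114, -3.137, 0.002]
force: [0.0, -2.1, -0.8]
opening: 0.0537
```

Run:
```python
from h import *
import pickle
st=robot.read_state()
print(st['t'],st['tool_pos'],st['orientation'],st['force'],st['wrist_torque'],st['opening'],st['q'][5])
c=cam('wrist','w9.png'); pickle.dump((st,c),open('w9.pkl','wb'))
cv2.imwrite('pics/w9z.png',cv2.resize(c['pixels'][:,:,::-1],(800,600),interpolation=cv2.INTER_CUBIC))
c=cam('scene','s9.png');cv2.imwrite('pics/s9z.png',cv2.resize(c['pixels'][180:300,170:330,::-1],(800,600),interpolation=cv2.INTER_CUBIC))
```

```text
14.3 [0.61738871 0.07018758 0.06819377] [-1.14190114e-01 -3.13714819e+00  2.41709613e-03] [ 0.01415235 -2.07841788 -0.81096059] [-0.32818353  0.07572262  0.0913614 ] 0.05366124934798395 -1.4660553390092141
```

View pics/w9z.png

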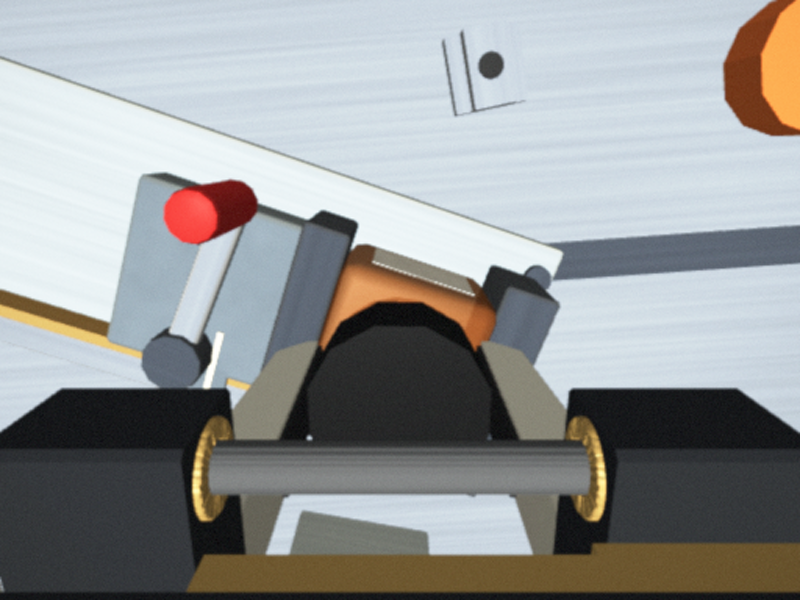

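View pics/s9z.png

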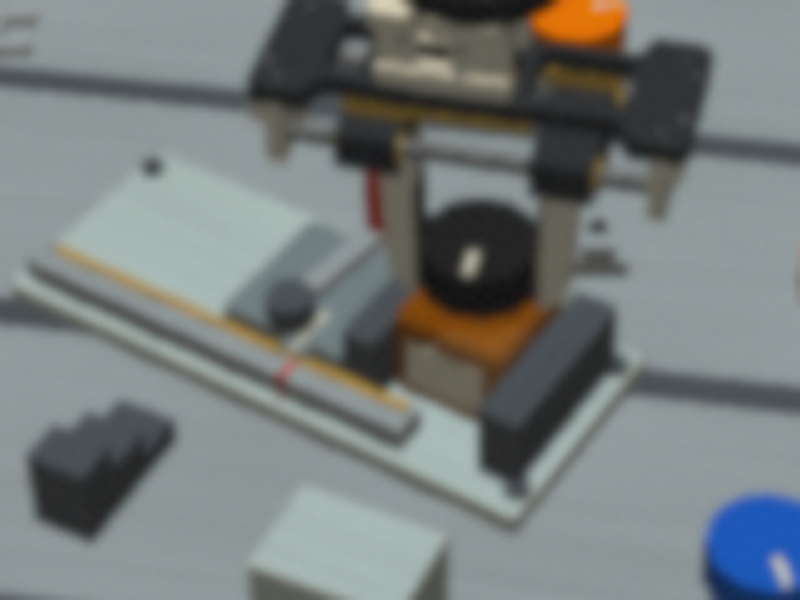

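Emit:
jog_arm:
  commands:
    - [[0, 0, 0], [0, 0, 0.01], 1]
    - [[0, 0, 0], [0, 0, 0.02], 1]
    - [[0, 0, 0], [0, 0, 0.03], 1]
    - [[0, 0, 0], [0, 0, 0.04], 1]
    - [[0, 0, 0], [0, 0, 0.05], 1]
    - [[0, 0, 0], [0, 0, 0.06], 1]
    - [[0, 0, 0], [0, 0, 0.07], 1]
    - [[0, 0, 0], [0, 0, 0.08], 1]
    - [[0, 0, 0], [0, 0, 0.09], 1]
    - [[0, 0, 0], [0, 0, 0.09], 1]

```text
t: 15.65
tool_pos: [0.6183, 0.0703, 0.0698]
orientation: [-0.765, 3.047, -0.004]
force: [-2.3, -2.3, 7.4]
opening: 0.0539
```

Run:
```python
from h import *
import pickle
st=robot.read_state()
print(st['t'],st['tool_pos'],st['orientation'],st['force'],st['wrist_torque'],st['opening'],st['q'][5])
R=cv2.Rodrigues(st['orientation'])[0]; print('yaw',np.arctan2(-R[1,0],-R[0,0])+.385, R[:,2])
c=cam('wrist','w10.png'); pickle.dump((st,c),open('w10.pkl','wb'))
cv2.imwrite('pics/w10z.png',cv2.resize(c['pixels'][:,:,::-1],(800,600),interpolation=cv2.INTER_CUBIC))
c=cam('scene','s10.png');cv2.imwrite('pics/s10z.png',cv2.resize(c['pixels'][180:300,170:330,::-1],(800,600),interpolation=cv2.INTER_CUBIC))
```

```text
15.65 [0.61827657 0.07030154 0.06979755] [-0.7647548   3.04692421 -0.00417918] [-2.30274667 -2.25751588  7.39221368] [-0.30558566  0.37423024  0.04059565] 0.05386951745956136 -2.0294136658869
yaw 0.8768242772742134 [ 8.00525392e-04 -2.54227992e-03 -9.99996448e-01]
```

View pics/w10z.png

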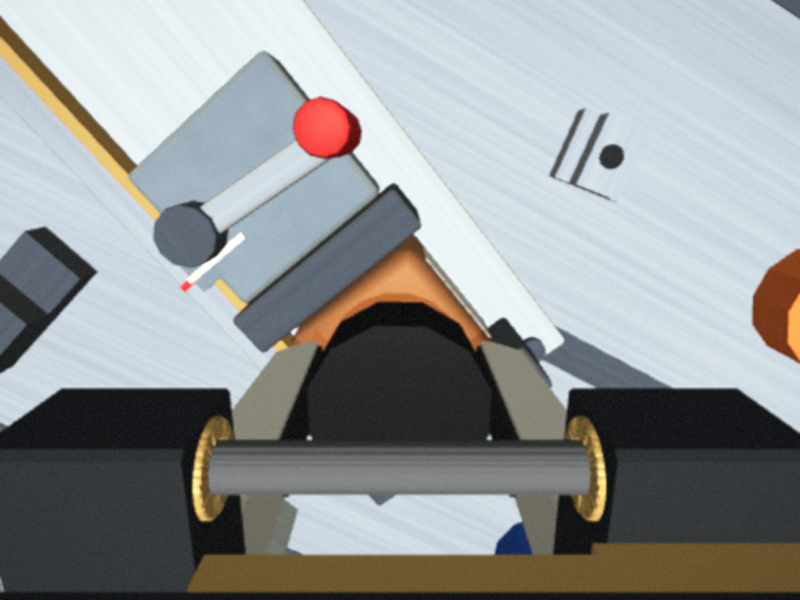

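View pics/s10z.png

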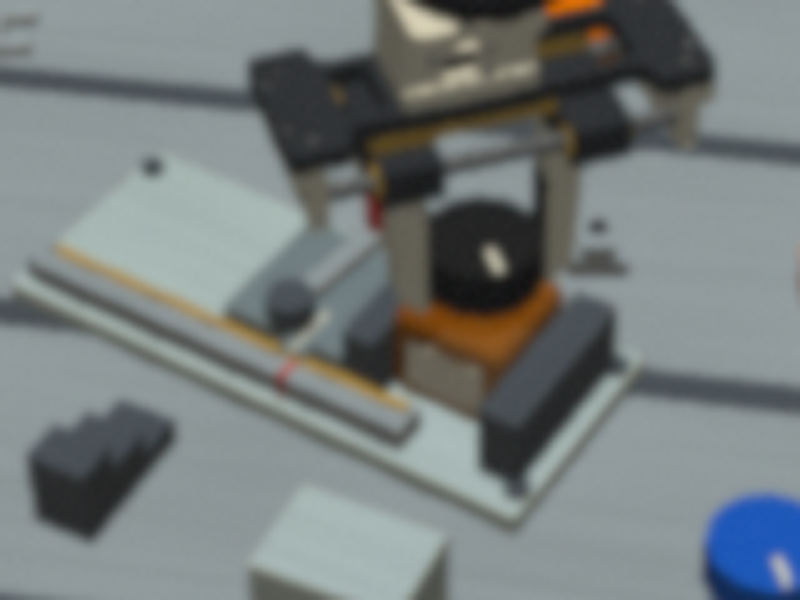

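Emit:
jog_arm:
  commands:
    - [[0, 0, 0], [0, 0, 0.01], 1]
    - [[0, 0, 0.006], [0, 0, 0.01], 1]
    - [[0, 0, 0.012], [0, 0, 0.01], 1]
    - [[0, 0, 0.018], [0, 0, 0.01], 1]

```text
t: 16.25
tool_pos: [0.6185, 0.0706, 0.081]
orientation: [-0.857, 3.022, -0.004]
force: [0.3, 0.8, -0.2]
opening: 0.0537
```

Run:
```python
from h import *
st=robot.read_state()
print(st['t'],st['tool_pos'],st['orientation'],st['force'],st['wrist_torque'],st['opening'])
c=cam('scene','s11.png');cv2.imwrite('pics/s11z.png',cv2.resize(c['pixels'][180:300,170:330,::-1],(800,600),interpolation=cv2.INTER_CUBIC))
```

```text
16.25 [0.61845334 0.07059222 0.08098217] [-0.85725193  3.0216076  -0.00364042] [ 0.31790183  0.76127821 -0.23267354] [0.06839572 0.01132623 0.04838032] 0.053717350252896354
```

View pics/s11z.png

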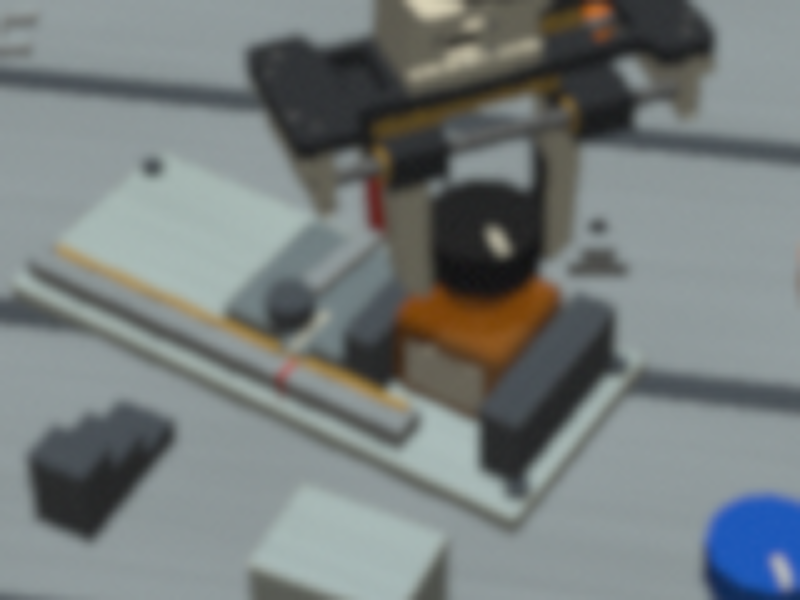

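Emit:
jog_arm:
  commands:
    - [[0, 0, 0.012], [0, 0, 0], 1]
    - [[0, 0, 0.024], [0, 0, 0], 1]
    - [[0, 0, 0.036], [0, 0, 0], 1]
    - [[0, 0, 0.048], [0, 0, 0], 1]
    - [[0, 0, 0.048], [0, 0, 0], 1]
    - [[0, 0, 0.048], [0, 0, 0], 1]
    - [[0, 0, 0.048], [0, 0, 0], 1]
    - [[0, 0, 0.048], [0, 0, 0], 1]

```text
t: 17.3
tool_pos: [0.6186, 0.0706, 0.1101]
orientation: [-0.858, 3.021, -0.004]
force: [0.2, -0.7, -0.6]
opening: 0.0536
```

Run:
```python
from h import *
st=robot.read_state()
print(st['t'],st['tool_pos'],st['orientation'],st['force'],st['wrist_torque'],st['opening'],np.abs(st['dq']).max())
R=cv2.Rodrigues(st['orientation'])[0]; print(R[:,2])
c=cam('scene','s12.png');cv2.imwrite('pics/s12z.png',cv2.resize(c['pixels'][170:290,170:330,::-1],(800,600),interpolation=cv2.INTER_CUBIC))
c=cam('wrist','w12.png')
```

```text
17.3 [0.61864619 0.07062799 0.11012033] [-0.85761824  3.02113051 -0.0038384 ] [ 0.24490557 -0.65318181 -0.58819738] [ 0.07919446 -0.0138835   0.01471867] 0.053557649088291304 0.00298599823358263
[ 0.00171665 -0.00205372 -0.99999642]
```

View pics/s12z.png

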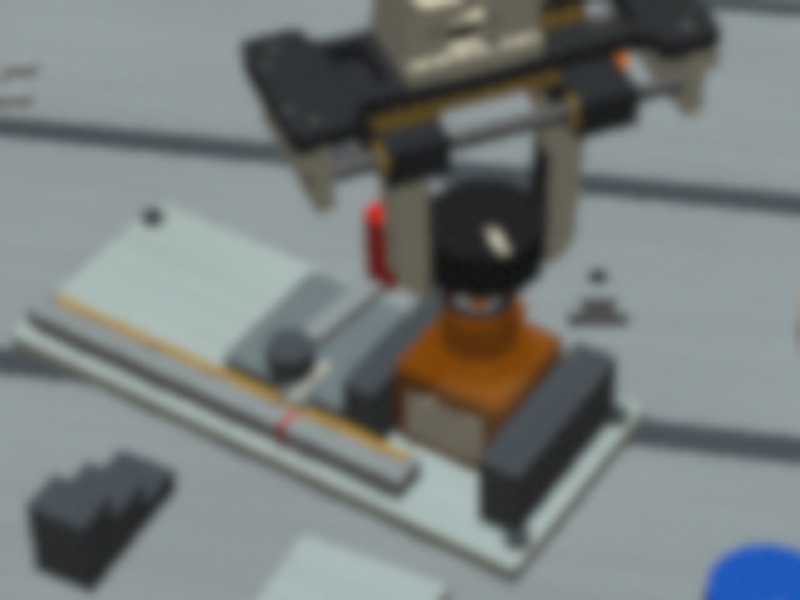

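View pics/w12.png

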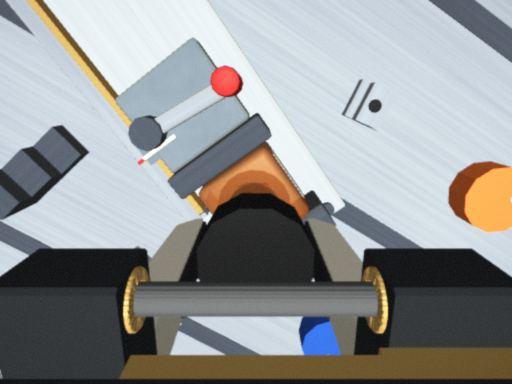

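Run:
```python
from h import *
print(robot.close_job()); st=robot.read_state(); print(st['t'],st['tool_pos'],st['opening'])
```

```text
the job is handed in; nothing more can be done
None
the job is handed in; nothing more can be done
```

I did the whole sequence and handed the job in at about 17.4 s of the 58 s allowed. The system gives no verdict, so the checks below are my own.

**What I did**
- **Unlock and slide:** I swung the lever open to about 1.5 rad and drew the carriage up by the knob, about 39 mm, until it stopped hard against the jar. Then I swung the lever back to lock it.
- **Uncap:** I gripped the cap across two flats at 60 N, turned it anticlockwise about 0.94 rad (54°), and lifted it straight up.

**What the last checks showed**
- **Carriage and lever:** the white index line meets the red mark in the pictures. The lever looks at or slightly past its locked position, judged by eye.
- **Jar:** it looks square, upright and down on the plate.
- **Cap:** the tool rose 42 mm while gripping it, so its lower edge is about 22 mm above the rim. The wrist force is near zero, the tool is level within 0.003 rad, and the arm is still.
- **Other things on the table:** those in the last close-up pictures look untouched. I did not measure any of them or check the rest at the end.

**What did not go cleanly**
- **Lever slip:** at the end of locking the lever, the fingers slipped off the knob and shut. They pressed on it with a measured 90 N or so at the wrist, under the 120 N limit. I backed off at once, and the lever had locked. The limit of 40 N on the gripper's body refers to another reading that I could not see.
- **Cap position:** my camera estimate of the cap was about 2 mm off along the jaw direction. The first light closing showed this, and I corrected it before gripping hard.

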